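# Fit the scriber and set the trammel boom to 80 mm

### The job

Take the round-headed scriber from the wooden pin stand and slide it point down into the tube on the trammel's boom until its head sits home on the tube, and let it go. Then press the lock button on the sleeve all the way down to release the boom, take the boom by its black grip post, draw it out until its brass needle stands at the 80 mm mark (the one full-width line on the steel rule), and finish while holding it there by the post against its return spring. Leave the square-headed pin in the stand and the other things on the bench where they are.

Things in the scene. Friction and masses are not known exactly. Their poses are not given: they have to be found in the camera images.
- trammel: bench trammel screwed to the bench (fixed): dark steel base 270 x 70 x 8 mm (its x -80 to +190 mm) with a grey sleeve 125 x 36 mm, 50 mm high, on one end (x -75 to +50 mm), out of which a steel boom slides. Origin at bench height on the boom's centre line; x axis = direction in which the boom draws out (roughly world +y), z up, y towards the steel rule (robot's side).
- boom (a joint): how far the boom is drawn out, in m: 0 = fully in (start), which is the needle at the rule's zero; 0.080 = needle at the 80 mm mark; stop at 0.110. While locked it cannot be drawn out (1 mm play). A spring draws it back in with about 2.3 N at 0 and 3.5 N at 0.080, plus 0.5 N friction: it runs back when let go.
- lock_button (a joint): travel of the lock button in m: 0 = up (boom locked), 0.009 = right down; the boom is free from about 0.006. Takes about 3 N; it stays down by friction when let go.
- button_top (a point): centre of the top face of the lock button, a black round button 24 mm across standing 13 mm proud on top of the sleeve (at trammel x = -20 mm, y = 0, z = 64 mm when up); it moves with the button, pressed straight down.
- tube_mouth (a point): centre of the mouth of the boom's upright tube (a square aluminium block 28 x 28 mm, its top 58 mm above the bench, bore 14 mm, open right through, 40 mm deep, slight chamfer). Moves with the boom; at trammel x = 75 mm, y = 0 when the boom is in.
- grip_post (a point): centre of the top face of the black upright grip post on the boom, 22 x 22 mm, faces along the trammel's x and y, 85 mm above the bench, standing free for 45 mm below this point; 55 mm farther out than the tube. Grip it from above.
- needle (a point): tip of the brass needle on the boom at the tube, just above the rule; it moves with the boom.
- mark80 (a point): middle of the 80 mm mark, the only full-width black line on the steel rule, at trammel x = 155 mm. The rule is 20 mm wide, flat on the base beside the boom (centred at trammel y = +23 mm), with short black lines each 10 mm from 0 (x = 75 mm).
- pin_stand: fixed wooden pin stand 110 x 42 x 46 mm high, origin under its centre; two holes at x = -30 and +30 mm on its long x axis (roughly world +y), each holding one pin; the scriber may be in either.
- scriber: loose steel scriber, standing upright: round shank 12 mm across with a tapered point, 44 mm long, below a round aluminium head 20 mm across and 38 mm high, overall 82 mm, 60 to 110 g; origin at the point, z up towards the head. It starts with the head's underside on the stand's top (46 mm up).
- scriber_shoulder (a point): centre of the underside of the scriber's head, 44 mm above its point; it meets the tube's mouth when the scriber is home.
- centre_pin: loose pin of the same size but with a square head 19 x 19 mm, in the other hole of the stand; leave it. Origin at its point.
- masking_tape: loose roll of masking tape lying flat, 92 mm across, 24 mm high; leave it. Origin under its centre.
- tape_measure: loose pocket tape measure, 61 x 74 x 72 mm high; leave it. Origin under its centre.

How it is judged:
On the way, in this order (a step that is already met when the one before it is completed fails the run):
1. the scriber sits home in the boom's tube and is let go (distance between scriber_shoulder and tube_mouth below 0.004 m and angle between the z axis of scriber and the z axis of trammel, either way round below 0.1 rad and contact force between the fingers and scriber below 0.1 N), for 0.2 s.
2. the lock button is pressed down while the boom is still in (value of joint lock_button above 0.006 m and value of joint boom below 0.004 m), for 0.1 s.
At the end, for the whole second after the job is handed in: The boom is held still by the fingers (at least 2 N of contact) with its needle within 4 mm of the 80 mm mark, and the scriber still sits home in the tube (head within 4 mm of the mouth, upright within 0.1 rad), not touched by the fingers (all of step 1 and value of joint boom between 0.076 and 0.084 m and velocity of joint boom between -0.01 and 0.01 m/s and contact force between the fingers and boom above 2 N); the arm keeps its last pose, push and grip.
It fails at once if the square-headed pin is disturbed (distance of centre_pin from where it was at the start of the episode above 0.02 m).
It fails at once if a bystander is pushed away (distance of any of masking_tape, tape_measure from where it was at the start of the episode above 0.03 m).
It also fails if it takes over 51 s, if anything falls off the work surface, if the arm or the gripper's body presses on something with over 40 N, if the wrist force passes 120 N, or if a joint passes its speed limit or range.

### The arm

A 6-joint arm with a two-finger parallel gripper is mounted at the origin on the work surface; the furniture and walls round the work are solid. World frame = base frame: x ahead of the robot, y to its left, z up, the work surface at z = 0. Lengths are in m, angles in rad, forces in N, time in s.
With the tool pointing down it reaches from about 0.375 to 0.925 m from the base axis. Payload 5.7 kg.
Tool frame: the origin (TCP) lies midway between the tips of the shut fingers; the grasp point (between the pads) lies 19 mm behind it; z points along the fingers, y is the line along which they close (so a half turn about z gives the same grasp; the last joint's range is limited). The gripper opens to 85 mm and grips with 20 to 120 N. Pads are 22 mm wide; open, the fingers measure 114 mm over their backs; the gripper's body (76 mm by 85 mm) begins 54 mm behind the grasp point. The pads swing forward as they close: fully open they stand 13 mm farther back than shut.
Start: joints at [-1.297, 0.359, 1.51, -0, 1.272, -0.115], TCP at [0.227, -0.555, 0.206] pointing down, gripper open.
Joint ranges: [-2.97, 2.97], [-1.01, 2.36], [0.21, 2.38], [-0.96, 4.11], [0.2, 2.71], [-2.98, 2.98]. Speed limits (rad/s): [2.39, 2.39, 3.14, 3.14, 3.14, 3.14].

### API

Orientations are given as a rotation vector (axis times angle).
In Python, from rig import ctrl gives the robot as it stands.
- The arm moves only by the tool arm_command, never from a script. Its argument "rows" is a list of rows, each an object of numbers: "tx", "ty", "tz": the shift along the tool's x, y, z in mm; "yaw": the turn about the tool's z in rad. In form: [{"tx": .., "ty": .., "tz": .., "yaw": ..}, ...]. A call has 1 to 20 rows; each row is the pose to reach, as a shift and turn from the pose commanded when the call began, along the tool's axes at that moment; what a row does not reach only later rows make up. A row lasts 1/8 s, in which the tool goes at most 62.5 mm and 10.7 degrees, less where a joint would pass 70% of its speed; a pose out of reach is approached as far as the arm can. A call with a gripper value outside its range is refused whole. "grip" is the closure, from 0 (fully open) to 1 (shut), set as the call begins (left out, the last holds). The fingers move at their own pace and stop on an object; the grip force is fixed at half the most. Time passes only in rows, so rows that repeat a pose let the fingers close. It gives the time, the measured TCP pose, the force, the opening and the grip force at its end, in the units of the state.
- ctrl.read_state(): the state, without advancing time (a new reading comes with each control period).
- ctrl.get_image(name): name is "scene" or "top" or "wrist"; returns a dict with "frame" (480x640x3 uint8, red, green, blue), "z_map" (480x640 float32, m along the optical axis (not along the pixel's ray), 0 where there is no reading), "fx", "fy", "cx", "cy" (pixels), "R" (3x3) and "t" (3): a world point X has camera coordinates R X + t. Camera axes: x right, y down, z forward; pixel columns grow to the right and rows downward; lengths in m; the calibration is good to about 2 mm. A picture is of the moment at which its call begins.
- ctrl.close_job(): hands the job in; it is judged then, once.
The state is a dict: "t": time; "qpos": joint angles; "dq": joint speeds; "effort": joint torques, N m; "tool_pos": TCP position; "eef_rot": TCP orientation; "contact_force": force on the tool from outside, world axes, zero at the start; "torque": the same for the moment, N m; "gripper_width": finger opening in m; "grasp_force": force on a finger pad.
Only numpy, scipy, OpenCV 4.12 (cv2) and the standard library are available. Lean on these libraries where they do the work, as an engineer would, in place of code of your own. Each camera call takes 0.05 s, during which the arm holds its last target. There are 200 camera calls.

## Working session

There is one attempt and no reset: what is moved stays moved. The work goes in short steps, Python scripts to look and compute and a tool call to move; the robot and the scene stay as the last step left them, time stands still between calls to the robot, and variables do not carry over. Pictures are saved under pics/ and viewed, at most 10 in all, crops included, and the job is handed in when it is done.

Besides the shell and the picture viewer there is one more tool, called after ">>>" as name([rows], argument=value, ...), one row to a line, values as JSON. arm_command: Moves the arm, as the interface text tells. Its arguments: {"type":"object","properties":{"rows":{"type":"array"},"grip":{"type":"number"}},"required":["rows"]}

```bash
mkdir -p pics; cat > h.py <<'E'
import numpy as np,cv2
from rig import ctrl
def get(n):
    d=ctrl.get_image(n); np.savez(f'{n}.npz',**d); return d
def save(d,name): cv2.imwrite(f'pics/{name}.png',cv2.cvtColor(np.asarray(d['frame']),cv2.COLOR_RGB2BGR))
def onplane(d,u,v,h):
    R=np.array(d['R']);t=np.array(d['t']);C=-R.T@t
    r=R.T@np.array([(u-d['cx'])/d['fx'],(v-d['cy'])/d['fy'],1.]);return C+r*(h-C[2])/r[2]
def proj(d,X):
    c=np.array(d['R'])@X+np.array(d['t']);return d['fx']*c[0]/c[2]+d['cx'],d['fy']*c[1]/c[2]+d['cy']
def cloud(d):
    v,u=np.mgrid[:480,:640];z=np.array(d['z_map']);P=np.stack([(u-d['cx'])/d['fx']*z,(v-d['cy'])/d['fy']*z,z],-1)
    return (P-np.array(d['t']))@np.array(d['R'])
def ray(d,u,v):
    R=np.array(d['R']);C=-R.T@np.array(d['t']);r=R.T@np.array([(u-d['cx'])/d['fx'],(v-d['cy'])/d['fy'],1.]);return C,r/np.linalg.norm(r)
def tri(l):
    A=0;b=0
    for C,r in l:
        M=np.eye(3)-np.outer(r,r);A=A+M;b=b+M@C
    return np.linalg.solve(A,b)
E
python3 - <<'E'
from h import *
for n in('top','scene'):
    d=get(n);save(d,n+'0');print(n,-np.array(d['R']).T@d['t'],d['fx'])
s=ctrl.read_state();print(s['tool_pos'],s['eef_rot'],s['gripper_width'],s['t'])
E
```

```text
top [0.38697883 0.08336277 0.91295804] 497.0992301738798
scene [0.14431475 0.73764842 0.55588344] 475.50768049732864
[ 0.22728061 -0.55459456  0.20574242] [-3.08078813e+00 -6.06563696e-01  2.15741643e-04] 0.08547103498822795 0.1
```

View pics/top0.png

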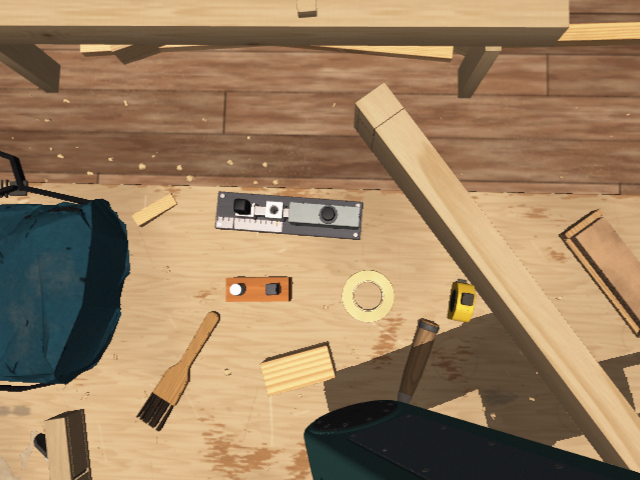

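View pics/scene0.png

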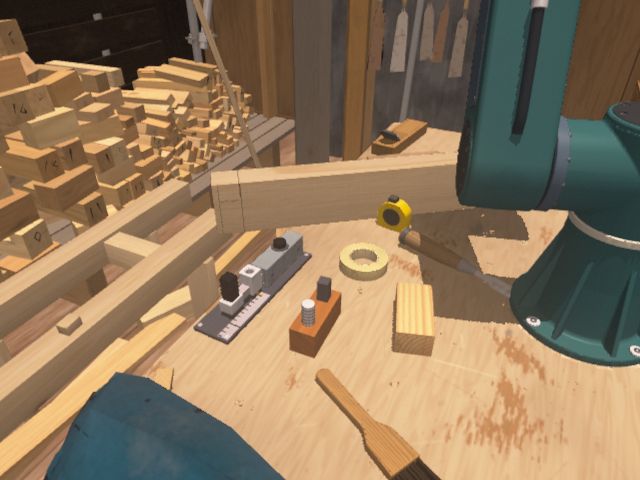

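The top view shows the trammel at rows 192-240 (post (242,206), tube (274,210), button (328,214)), the stand at (258,289) with the round white head at (237,289) and the square one at (273,289). A diagonal beam lies between the arm and the work. The scene view agrees: post (230,285), tube (250,275), button (280,243), scriber (308,312).

```bash
python3 - <<'E'
from h import *
d=dict(np.load('top.npz'));P=cloud(d)
np.set_printoptions(precision=4,suppress=True)
for n,u,v in [('post',242,206),('tubeedge',266,210),('tube',274,210),('button',328,214),('sleeve',350,218),('scr',237,289),('pin',273,289),('stand',256,290),('beamA',380,105),('beamB',440,200),('beamC',500,280),('beamD',560,360),('beamE',630,450),('tape',350,290),('block',300,370),('bag',60,300),('bench',400,270),('shelf',300,30)]:
    print(n,P[v,u])
# top faces by height: centroid of local points
Z=P[...,2]
def comp(n,u,v,w,zlo,zhi):
    m=np.zeros(Z.shape,bool);m[v-w:v+w,u-w:u+w]=True;m&=(Z>zlo)&(Z<zhi)
    k,l,st,c=cv2.connectedComponentsWithStats(m.astype(np.uint8))
    i=1+np.argmax(st[1:,4]);q=P[l==i];print(n,st[i],c[i],q.mean(0),'rect',(q.min(0)+q.max(0))/2, cv2.minAreaRect(q[:,:2].astype(np.float32)))
comp('post',242,206,15,.078,.095)
comp('tube',274,210,14,.052,.066)
comp('button',328,214,16,.058,.075)
comp('scr',237,289,16,.075,.1)
comp('pin',273,289,16,.075,.1)
comp('stand',258,289,38,.04,.052)
comp('sleeve',325,214,45,.044,.056)
E
```

```text
post [0.5258 0.2594 0.0867]
tubeedge [0.5243 0.2227 0.0598]
tube [0.5329 0.2161 0.0089]
button [0.5192 0.1141 0.0645]
sleeve [0.5153 0.076  0.0503]
scr [0.3856 0.2615 0.0865]
pin [0.3875 0.2016 0.0832]
stand [0.3848 0.2368 0.0458]
beamA [0.6927 0.0324 0.1199]
beamB [ 0.5379 -0.0669  0.118 ]
beamC [ 0.4125 -0.1617  0.1191]
beamD [ 0.2914 -0.2546  0.1158]
beamE [ 0.1603 -0.3579  0.1157]
tape [0.3899 0.0724 0.0255]
block [0.2501 0.1549 0.0452]
bag [0.3595 0.5359 0.1318]
bench [ 0.4293 -0.0184 -0.0019]
shelf [ 1.0862  0.2205 -0.3694]
post [233 199  14  14 166] [239.4518 205.0361] [0.5278 0.2643 0.0844] rect [0.5278 0.265  0.0833] ((0.5283793210983276, 0.2650621235370636), (0.021613294258713722, 0.02199470065534115), 85.14861297607422)
tube [265 201  18  18 223] [273.2556 209.5516] [0.5257 0.2103 0.058 ] rect [0.5259 0.2104 0.0574] ((0.5258926749229431, 0.21034759283065796), (0.02846192754805088, 0.028271719813346863), 87.2754135131836)
button [321 207  14  14 149] [327.1879 213.349 ] [0.5203 0.1156 0.0642] rect [0.5203 0.1152 0.0634] ((0.5202925801277161, 0.11509227007627487), (0.0223790
[... 183 characters left out ...]
5814933777), (0.018563218414783478, 0.019493352621793747), 29.33657455444336)
pin [265 284  12  11 132] [270.5 289. ] [0.3873 0.2057 0.0838] rect [0.3874 0.2059 0.0826] ((0.3873338997364044, 0.20593813061714172), (0.01676144450902939, 0.018667899072170258), 1.951232671737671)
stand [ 225  277   64   25 1214] [257.084  289.4423] [0.3859 0.2348 0.0464] rect [0.3865 0.2367 0.0459] ((0.3865922689437866, 0.23674073815345764), (0.04190242663025856, 0.11115014553070068), 1.8117495775222778)
sleeve [ 288  202   72   26 1309] [322.9389 214.3079] [0.5206 0.1236 0.0503] rect [0.521  0.1229 0.0499] ((0.5212668180465698, 0.12306288629770279), (0.12476567178964615, 0.03651738911867142), 86.98431396484375)
```

>>> arm_command([
  {"tx": 453, "ty": -306, "tz": -20, "yaw": -1.127},
  {"tx": 453, "ty": -306, "tz": -20, "yaw": -1.127},
  {"tx": 453, "ty": -306, "tz": -20, "yaw": -1.127},
  {"tx": 453, "ty": -306, "tz": -20, "yaw": -1.127},
  {"tx": 453, "ty": -306, "tz": -20, "yaw": -1.127},
  {"tx": 453, "ty": -306, "tz": -20, "yaw": -1.127},
  {"tx": 453, "ty": -306, "tz": -20, "yaw": -1.127},
  {"tx": 453, "ty": -306, "tz": -20, "yaw": -1.127},
  {"tx": 453, "ty": -306, "tz": -20, "yaw": -1.127},
  {"tx": 457, "ty": -699, "tz": -20, "yaw": -1.127},
  {"tx": 457, "ty": -699, "tz": -20, "yaw": -1.127},
  {"tx": 457, "ty": -699, "tz": -20, "yaw": -1.127},
  {"tx": 457, "ty": -699, "tz": -20, "yaw": -1.127},
  {"tx": 457, "ty": -699, "tz": -20, "yaw": -1.127},
  {"tx": 457, "ty": -699, "tz": -20, "yaw": -1.127},
  {"tx": 457, "ty": -699, "tz": -20, "yaw": -1.127},
  {"tx": 457, "ty": -699, "tz": -20, "yaw": -1.127},
  {"tx": 457, "ty": -699, "tz": -20, "yaw": -1.127},
])

```text
t: 2.35
tool_pos: [0.3855, 0.2642, 0.2263]
eef_rot: [2.282, 2.159, -0.001]
contact_force: [0.2, -0.4, -0.6]
gripper_width: 0.0854
grasp_force: 0.0
```

```bash
python3 - <<'E'
from h import *
from scipy.spatial.transform import Rotation as Ro
d=get('wrist');save(d,'w1');np.savez('w1.npz',**d);s=ctrl.read_state()
R=Ro.from_rotvec(s['eef_rot']).as_matrix();print(s['tool_pos'],R,s['qpos'],s['t']);print(-np.array(d['R']).T@d['t'],d['R'])
print(proj(d,[.385,.266,.084]),proj(d,[.5259,.2103,.058]))
E
```

```text
[0.3856745  0.26394081 0.22639898] [[ 5.59667339e-02  9.98432620e-01 -1.69312568e-04]
 [ 9.98432525e-01 -5.59668063e-02 -4.57870988e-04]
 [-4.66629214e-04 -1.43421631e-04 -9.99999881e-01]] [ 4.52475033e-01  1.46012852e-01  1.75624835e+00 -3.57173382e-04
  1.23968392e+00  5.08587240e-01] 2.4
[0.38984023 0.34789103 0.39379579] [[ 9.98476911e-01 -5.51686357e-02 -5.28689275e-04]
 [-5.19662931e-02 -9.43651011e-01  3.26836769e-01]
 [-1.85300368e-02 -3.26311493e-01 -9.45080656e-01]]
(np.float64(320.27336032539705), np.float64(212.94332397019883)) (np.float64(460.84657413308366), np.float64(251.7754777871099))
```

View pics/w1.png

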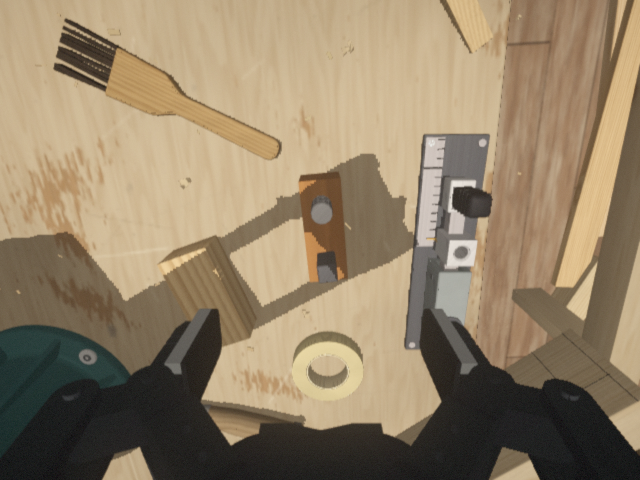

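The wrist view shows the scriber's head at about (321,212), the square pin at (327,265), the tube's bore at (461,252), and the post at (472,202). I'll take a second view from the trammel side.

>>> arm_command([
  {"tx": -25, "ty": 40, "tz": 25},
  {"tx": -50, "ty": 80, "tz": 50},
  {"tx": -50, "ty": 80, "tz": 50},
  {"tx": -50, "ty": 80, "tz": 50},
])

```text
invalid input
```

```bash
python3 - <<'E'
from h import *
d=get('wrist');np.savez('w2.npz',**d);s=ctrl.read_state();print(s['tool_pos'],s['t'])
a=dict(np.load('w1.npz'))
ims=[]
for n,w in(('1',a),('2',d)):
  row=[]
  for k,X in(('scr',[.385,.2655,.084]),('tube',[.5259,.2103,.058])):
    u,v=map(int,proj(w,np.array(X)));print(n,k,u,v)
    if v<30 or v>449 or u<30 or u>609: print('edge');continue
    c=w['frame'][v-30:v+30,u-30:u+30,::-1]
    c=cv2.resize(c,(300,300),interpolation=cv2.INTER_NEAREST)
    row.append(c)
  ims.append(np.hstack(row))
cv2.imwrite('pics/crops.png',np.vstack(ims))
E
```

```text
[0.38575444 0.26383226 0.22640535] 2.45
1 scr 320 213
1 tube 460 251
2 scr 320 213
2 tube 460 251
```

View pics/crops.png

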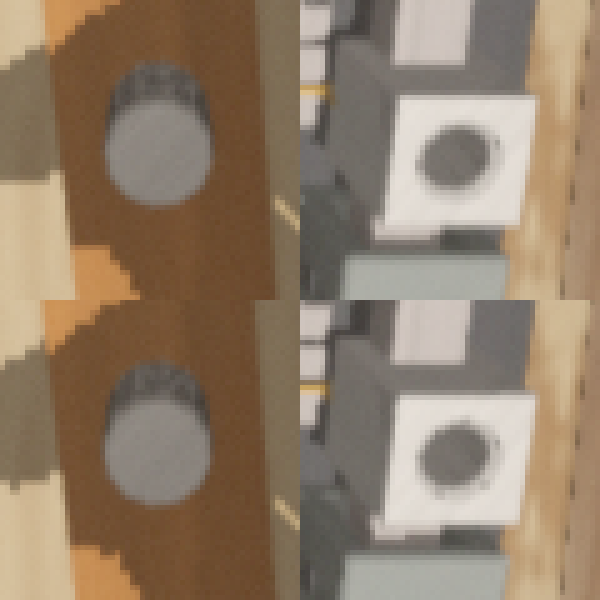

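The move was refused (yaw was missing), so both rows of the crop show the same view: head top at about (321.5,213) and bore at about (462,252), close to the projected positions. Retrying.

>>> arm_command([
  {"tx": -25, "ty": 40, "tz": 25, "yaw": 0},
  {"tx": -50, "ty": 80, "tz": 50, "yaw": 0},
  {"tx": -50, "ty": 80, "tz": 50, "yaw": 0},
  {"tx": -50, "ty": 80, "tz": 50, "yaw": 0},
])

```text
t: 2.95
tool_pos: [0.4622, 0.2098, 0.1765]
eef_rot: [-2.283, -2.156, 0.001]
contact_force: [-1.3, 0.9, -0.0]
gripper_width: 0.0856
grasp_force: 0.0
```

```bash
python3 - <<'E'
from h import *
np.set_printoptions(precision=4,suppress=True)
d=get('wrist');np.savez('w2.npz',**d);s=ctrl.read_state();print(s['tool_pos'],s['t'])
ws=[dict(np.load('w1.npz')),d]
out={}
def pick(w,X,f,r=30):
    u,v=map(int,proj(w,np.array(X)));x0,y0=max(u-r,0),max(v-r,0)
    m=f(w['frame'][y0:v+r,x0:u+r].astype(int)).astype(np.uint8)
    cs,_=cv2.findContours(m,cv2.RETR_LIST,cv2.CHAIN_APPROX_NONE)
    return [(cv2.contourArea(c),c+np.array([x0,y0])) for c in cs if cv2.contourArea(c)>40],(u,v)
gray=lambda c:(c.max(-1)-c.min(-1)<18)
for n,X,f in(('head',[.385,.2655,.084],lambda c:gray(c)&(c.mean(-1)>118)),('tube',[.5259,.2103,.058],lambda c:c.mean(-1)>190)):
  for i,w in enumerate(ws):
    L,(u,v)=pick(w,X,f)
    print(n,i,(u,v),[(a,np.array(cv2.minAreaRect(c)[0]),cv2.minAreaRect(c)[1],(cv2.fitEllipse(c)[0])) for a,c in L])
rows=[]
for w in ws:
  r=[]
  for X in([.385,.2655,.084],[.5259,.2103,.058]):
    u,v=map(int,proj(w,np.array(X)));print(u,v,'crop')
    r.append(cv2.resize(cv2.copyMakeBorder(w['frame'],40,40,40,40,cv2.BORDER_CONSTANT)[v:v+80,u:u+80,::-1],(300,300),interpolation=cv2.INTER_NEAREST))
  rows.append(np.hstack(r))
cv2.imwrite('pics/crops2.png',np.vstack(rows))
E
```

```text
[0.4621 0.2104 0.1769] 3.0
head 0 (320, 213) [(290.5, array([321.25, 212.75]), (19.798988342285156, 19.091880798339844), (321.3535461425781, 212.79644775390625))]
head 1 (211, 164) [(523.0, array([213.3824, 164.0294]), (25.951311111450195, 25.951313018798828), (213.52513122558594, 163.9300537109375))]
tube 0 (460, 251) [(201.5, array([461.2501, 251.75  ]), (14.142135620117188, 17.677669525146484), (461.0035400390625, 252.214111328125)), (643.5, array([461.5, 254. ]), (26.0, 29.0), (461.28857421875, 253.25067138671875)), (129.0, array([456. , 226.5]), (11.0, 14.0), (455.8800354003906, 226.4441375732422))]
tube 1 (396, 217) [(108.0, array([409.5, 211.5]), (17.0, 11.0), (410.1863098144531, 209.4171142578125))]
320 213 crop
460 251 crop
211 164 crop
396 217 crop
```

View pics/crops2.png

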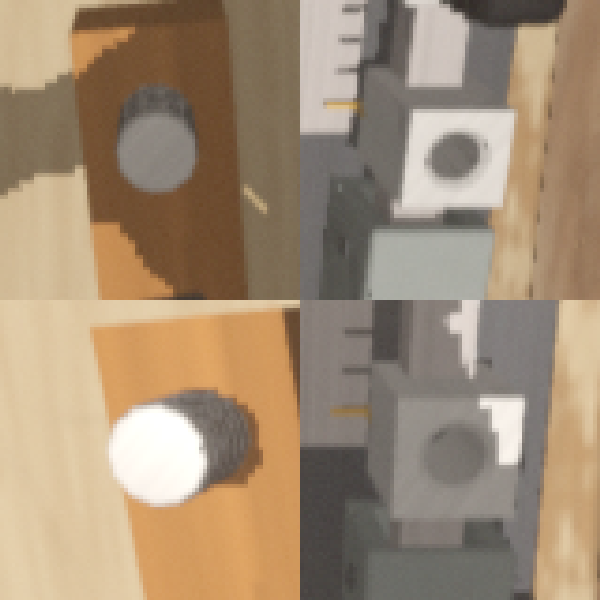

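The crops show the head top round in both views, and the tube sunlit in view 1 but shaded in view 2 with its bore at about (396.6,218.4).

```bash
python3 - <<'E'
from h import *
np.set_printoptions(precision=4,suppress=True)
a=dict(np.load('w1.npz'));b=dict(np.load('w2.npz'))
for n,p,q,h in(('head',(321.35,212.8),(213.5,163.95),.084),('bore',(461.1,252.1),(396.6,218.4),.058)):
    print(n,tri([ray(a,*p),ray(b,*q)]),onplane(a,*p,h),onplane(b,*q,h))
# shade-proof bore: dark region within tube face in view b
c=b['frame'][197:240,375:420].mean(-1);print(np.round(c[16:29,8:34:2]).astype(int))
from scipy import ndimage
E
```

```text
head [0.3861 0.2656 0.0816] [0.386  0.2661 0.084 ] [0.3869 0.2661 0.084 ]
bore [0.526  0.2099 0.0582] [0.5262 0.2099 0.058 ] [0.526  0.2097 0.058 ]
[[144 144 143 137 111 102 115 114 109 107 115 129 141]
 [144 144 144 131 108 114 116 112 110 108 109 129 138]
 [144 142 141 129 117 116 114 114 111 107 108 124 137]
 [144 142 140 127 120 118 116 115 114 108 106 119 133]
 [144 144 140 125 118 118 115 116 111 110 106 119 132]
 [143 144 137 123 119 118 117 116 114 111 109 118 133]
 [144 145 138 121 120 119 117 116 116 110 110 124 134]
 [144 144 139 126 119 119 117 115 116 112 110 128 135]
 [145 146 139 126 117 118 120 117 116 113 112 132 138]
 [146 145 139 131 119 119 118 117 116 115 120 136 141]
 [144 143 141 137 120 120 118 115 116 113 127 138 145]
 [147 144 141 139 126 120 121 117 117 120 135 139 145]
 [145 142 144 141 134 127 120 118 123 129 140 142 144]]
```

>>> arm_command([
  {"tx": 26, "ty": -40, "tz": 20, "yaw": 0},
  {"tx": 52.2, "ty": -79.4, "tz": 50, "yaw": 0},
  {"tx": 52.2, "ty": -79.4, "tz": 60, "yaw": 0},
  {"tx": 52.2, "ty": -79.4, "tz": 60, "yaw": 0},
  {"tx": 52.2, "ty": -79.4, "tz": 60, "yaw": 0},
  {"tx": 52.2, "ty": -79.4, "tz": 60, "yaw": 0},
])

```text
t: 3.75
tool_pos: [0.3875, 0.2671, 0.1174]
eef_rot: [2.282, 2.158, 0.003]
contact_force: [-0.7, -0.3, 0.3]
gripper_width: 0.0852
grasp_force: 0.0
```

```bash
python3 - <<'E'
from h import *
d=get('wrist');np.savez('w3.npz',**d);s=ctrl.read_state();print(s['tool_pos'],s['t'])
u,v=map(int,proj(d,np.array([.386,.266,.084])));c=d['frame'][v-35:v+35,u-35:u+35].astype(int)
m=((c.max(-1)-c.min(-1)<22)&(c.mean(-1)>118)).astype(np.uint8)
for k in cv2.findContours(m,0,1)[0]:
    if cv2.contourArea(k)>150:
        e=cv2.minAreaRect(k);p=(e[0][0]+u-35,e[0][1]+v-35);print(e,p,onplane(d,*p,.084),proj(d,s['tool_pos']))
E
```

```text
[0.38727819 0.26704231 0.11725514] 3.8
((35.500003814697266, 36.0), (29.516094207763672, 28.174455642700195), 26.56505012512207) (318.50000381469727, 263.0) [0.38596189 0.26593386 0.084     ] (np.float64(320.63674424240276), np.float64(285.4549264244666))
```

>>> arm_command([
  {"tx": -1.2, "ty": -1.2, "tz": 20, "yaw": 0},
  {"tx": -1.2, "ty": -1.2, "tz": 45, "yaw": 0},
  {"tx": -1.2, "ty": -1.2, "tz": 64, "yaw": 0},
  {"tx": -1.2, "ty": -1.2, "tz": 64, "yaw": 0},
  {"tx": -1.2, "ty": -1.2, "tz": 64, "yaw": 0},
])

```text
t: 4.42
tool_pos: [0.3855, 0.266, 0.0532]
eef_rot: [2.282, 2.159, 0.002]
contact_force: [0.6, -0.1, 0.4]
gripper_width: 0.0855
grasp_force: 0.0
```

>>> arm_command([
  {"tx": 0, "ty": 0, "tz": 0, "yaw": 0},
  {"tx": 0, "ty": 0, "tz": 0, "yaw": 0},
  {"tx": 0, "ty": 0, "tz": 0, "yaw": 0},
  {"tx": 0, "ty": 0, "tz": 0, "yaw": 0},
  {"tx": 0, "ty": 0, "tz": 0, "yaw": 0},
  {"tx": 0, "ty": 0, "tz": 0, "yaw": 0},
  {"tx": 0, "ty": 0, "tz": 0, "yaw": 0},
  {"tx": 0, "ty": 0, "tz": 0, "yaw": 0},
], grip=1)

```text
t: 5.42
tool_pos: [0.3852, 0.2661, 0.0529]
eef_rot: [2.282, 2.159, 0.001]
contact_force: [-0.3, 0.2, 6.1]
gripper_width: 0.016
grasp_force: 58.5
```

>>> arm_command([
  {"tx": 0, "ty": 0, "tz": -30, "yaw": 0},
  {"tx": 0, "ty": 0, "tz": -75, "yaw": 0},
  {"tx": -5, "ty": 15, "tz": -75, "yaw": 0},
  {"tx": -20, "ty": 60, "tz": -75, "yaw": 0},
  {"tx": -35, "ty": 105, "tz": -75, "yaw": 0},
  {"tx": -48, "ty": 143, "tz": -75, "yaw": 0},
  {"tx": -48, "ty": 143, "tz": -75, "yaw": 0},
  {"tx": -48, "ty": 143, "tz": -75, "yaw": 0},
  {"tx": -48, "ty": 143, "tz": -75, "yaw": 0},
  {"tx": -48, "ty": 143, "tz": -75, "yaw": 0},
])

```text
t: 6.68
tool_pos: [0.5239, 0.2105, 0.1274]
eef_rot: [-2.28, -2.16, 0.001]
contact_force: [0.5, -0.8, -0.7]
gripper_width: 0.0161
grasp_force: 58.8
```

```bash
python3 - <<'E'
from h import *
d=get('wrist');np.savez('w4.npz',**d);save(d,'w4');s=ctrl.read_state();print(s['tool_pos'],s['t'],s['contact_force'],s['gripper_width'])
print(proj(d,np.array([.526,.2099,.058])),proj(d,s['tool_pos']))
for k in(0,.044,.082): print(proj(d,np.array([.5262,.2099,.077+k])))
c=get('scene');u,v=map(int,proj(c,np.array([.526,.21,.08])))
cv2.imwrite('pics/s4.png',cv2.resize(np.array(c['frame'])[v-70:v+70,u-80:u+80,::-1],(800,600)[:2] and (640,560),interpolation=cv2.INTER_CUBIC));print(u,v,[proj(c,np.array([.526,.2099,z])) for z in(.058,.077,.121)])
E
```

```text
[0.52418639 0.21048995 0.12757358] 6.725 [-0.55236267 -0.0727255  -0.85044722] 0.0163563277647642
(np.float64(323.94944620592963), np.float64(242.2966618139448)) (np.float64(321.5795529412558), np.float64(285.5991810915708))
(np.float64(324.4934007580495), np.float64(251.8684809377861))
(np.float64(325.29629378139566), np.float64(280.9566328388335))
(np.float64(326.3342821248552), np.float64(318.56209424916676))
249 259 [(np.float64(250.0902931245673), np.float64(269.81233503666243)), (np.float64(249.21885066642108), np.float64(260.87386587421315)), (np.float64(247.10795683473646), np.float64(239.22222468627544))]
```

View pics/w4.png

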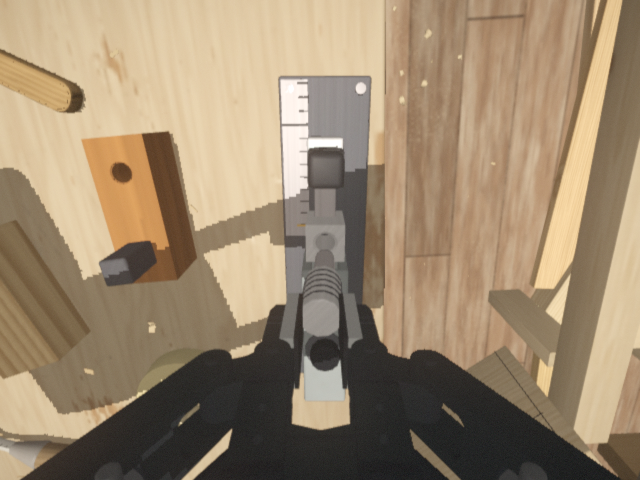

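View pics/s4.png

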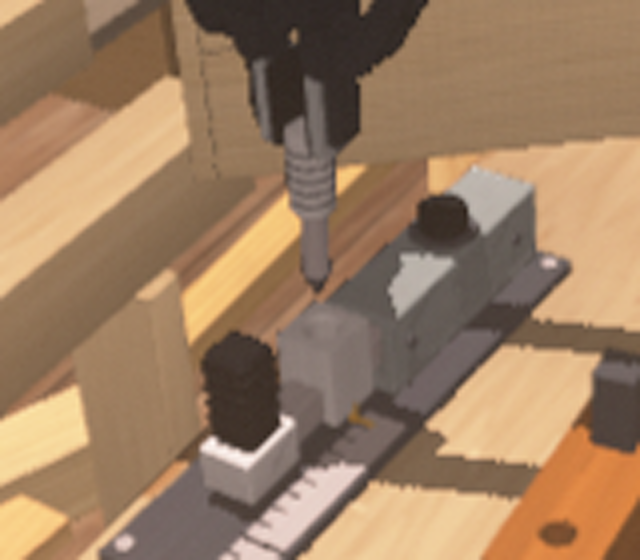

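The wrist view shows the scriber held (head top about (321,312), shank running up to about (324,252)) over the bore at about (325,242). The scene crop shows it upright above the tube. I'll measure the shank's centre line.

```bash
python3 - <<'E'
from h import *
d=dict(np.load('w4.npz'));g=d['frame'].mean(-1).astype(int)
for v in range(228,312,4): print(v,g[v,300:350:1].tolist()[::2])
P=cloud(d)
for v in range(250,316,4):
    q=P[v,300:350];m=(q[:,2]>.066)&(abs(q[:,0]-.524)<.03)
    u=np.where(m)[0]+300
    if len(u): print(v,u.min(),u.max(),q[m].mean(0).round(4))
E
```

```text
228 [133, 130, 133, 152, 149, 151, 151, 150, 150, 147, 150, 151, 153, 149, 147, 150, 150, 147, 149, 146, 148, 150, 141, 76, 73]
232 [134, 132, 132, 152, 151, 149, 150, 149, 149, 148, 146, 136, 131, 131, 139, 143, 146, 146, 146, 149, 148, 146, 137, 74, 73]
236 [83, 81, 87, 146, 150, 149, 150, 146, 135, 126, 122, 121, 123, 122, 123, 121, 127, 134, 149, 148, 145, 142, 143, 74, 73]
240 [77, 77, 80, 145, 147, 148, 148, 138, 122, 123, 121, 125, 125, 123, 121, 120, 119, 121, 134, 144, 147, 150, 143, 71, 74]
244 [79, 75, 79, 143, 150, 149, 149, 139, 120, 123, 121, 125, 126, 123, 120, 122, 116, 122, 136, 150, 149, 150, 142, 71, 72]
248 [135, 110, 108, 145, 151, 150, 149, 142, 143, 128, 120, 124, 121, 121, 120, 120, 127, 144, 148, 148, 147, 147, 127, 74, 72]
252 [132, 131, 112, 149, 149, 148, 150, 152, 143, 117, 108, 109, 109, 110, 107, 104, 137, 148, 148, 148, 148, 148, 132, 74, 71]
256 [134, 131, 98, 146, 148, 152, 151, 145, 106, 110, 107, 109, 108, 110, 109, 107, 107, 145, 148, 148, 148, 149, 130, 74, 72]
260 [132, 127, 96, 146, 148, 147, 147, 140, 105, 107, 106, 107, 107, 108, 109, 110, 10
[... 1409 characters left out ...]
49, 150, 151, 153, 150, 149, 152, 152, 148, 149, 151, 153, 151, 149, 148, 147, 126, 47, 45, 73, 110, 109]
250 311 327 [0.5263 0.2252 0.1137]
254 317 332 [0.5263 0.2146 0.0929]
258 315 333 [0.5259 0.2145 0.0989]
262 315 333 [0.5259 0.2145 0.1053]
266 314 333 [0.5255 0.2151 0.1123]
270 311 334 [0.5251 0.2188 0.1263]
274 308 337 [0.5251 0.2185 0.1304]
278 306 340 [0.5253 0.2179 0.1339]
282 304 340 [0.5248 0.2179 0.1385]
286 304 341 [0.525  0.2177 0.1425]
290 303 341 [0.5248 0.2178 0.1467]
294 300 349 [0.5259 0.219  0.1531]
298 300 349 [0.5258 0.219  0.1568]
302 300 349 [0.5257 0.2184 0.1593]
306 300 349 [0.5257 0.2173 0.1608]
310 300 349 [0.5255 0.2157 0.1614]
314 300 349 [0.5254 0.2143 0.1623]
```

```bash
python3 - <<'E'
import cv2,numpy as np
from h import *
d=dict(np.load('w4.npz'));cv2.imwrite('pics/w4c.png',cv2.resize(d['frame'][200:330,270:380,::-1],(506,598),interpolation=cv2.INTER_CUBIC))
E
```

```text
(no output)
```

View pics/w4c.png

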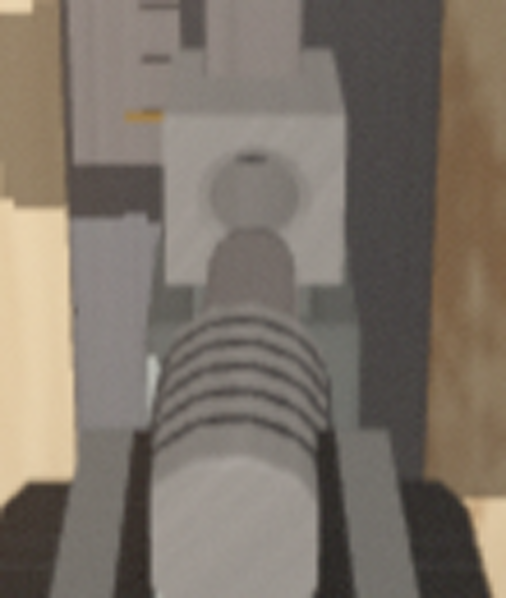

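The crop shows the shank's centre line about 0.6 mm left of the bore and a slight 2° tilt, which the 1 mm clearance can take. I'll nudge it and lower slowly.

>>> arm_command([
  {"tx": -0.3, "ty": 0.6, "tz": 8, "yaw": 0},
  {"tx": -0.3, "ty": 0.6, "tz": 16, "yaw": 0},
  {"tx": -0.3, "ty": 0.6, "tz": 22, "yaw": 0},
  {"tx": -0.3, "ty": 0.6, "tz": 26, "yaw": 0},
  {"tx": -0.3, "ty": 0.6, "tz": 30, "yaw": 0},
  {"tx": -0.3, "ty": 0.6, "tz": 30, "yaw": 0},
])

```text
t: 7.52
tool_pos: [0.5253, 0.2097, 0.0972]
eef_rot: [-2.281, -2.159, 0.001]
contact_force: [-0.3, 0.1, -0.8]
gripper_width: 0.0164
grasp_force: 58.8
```

>>> arm_command([
  {"tx": 0, "ty": 0, "tz": 5, "yaw": 0},
  {"tx": 0, "ty": 0, "tz": 10, "yaw": 0},
  {"tx": 0, "ty": 0, "tz": 15, "yaw": 0},
  {"tx": 0, "ty": 0, "tz": 20, "yaw": 0},
  {"tx": 0, "ty": 0, "tz": 24, "yaw": 0},
  {"tx": 0, "ty": 0, "tz": 24, "yaw": 0},
])

```text
t: 8.28
tool_pos: [0.5252, 0.2097, 0.0731]
eef_rot: [-2.281, -2.159, 0.001]
contact_force: [0.1, 0.7, -0.7]
gripper_width: 0.0161
grasp_force: 58.8
```

>>> arm_command([
  {"tx": 0, "ty": 0, "tz": 3, "yaw": 0},
  {"tx": 0, "ty": 0, "tz": 5, "yaw": 0},
  {"tx": 0, "ty": 0, "tz": 7, "yaw": 0},
  {"tx": 0, "ty": 0, "tz": 8, "yaw": 0},
  {"tx": 0, "ty": 0, "tz": 8, "yaw": 0},
])

```text
t: 8.9
tool_pos: [0.5254, 0.2098, 0.0654]
eef_rot: [-2.282, -2.159, 0.0]
contact_force: [-0.7, -0.2, -0.0]
gripper_width: 0.0162
grasp_force: 58.9
```

>>> arm_command([
  {"tx": 0, "ty": 0, "tz": 0, "yaw": 0},
  {"tx": 0, "ty": 0, "tz": 0, "yaw": 0},
  {"tx": 0, "ty": 0, "tz": 0, "yaw": 0},
  {"tx": 0, "ty": 0, "tz": 0, "yaw": 0},
  {"tx": 0, "ty": 0, "tz": 0, "yaw": 0},
  {"tx": 0, "ty": 0, "tz": 0, "yaw": 0},
], grip=0)

```text
t: 9.65
tool_pos: [0.5255, 0.2098, 0.0655]
eef_rot: [-2.282, -2.16, -0.0]
contact_force: [-0.3, -0.2, 0.2]
gripper_width: 0.0852
grasp_force: 0.0
```

>>> arm_command([
  {"tx": 0, "ty": 0, "tz": -40, "yaw": 0},
  {"tx": 0, "ty": 0, "tz": -80, "yaw": 0},
  {"tx": 0, "ty": 0, "tz": -80, "yaw": 0},
  {"tx": 0, "ty": 0, "tz": -80, "yaw": 0},
])

```text
t: 10.15
tool_pos: [0.5251, 0.2097, 0.1452]
eef_rot: [-2.281, -2.159, 0.001]
contact_force: [-0.4, 0.2, -0.8]
gripper_width: 0.0854
grasp_force: 0.0
```

```bash
python3 - <<'E'
from h import *
np.set_printoptions(precision=4,suppress=True)
d=get('wrist');np.savez('w5.npz',**d);s=ctrl.read_state();print(s['tool_pos'],s['t'],s['gripper_width'])
P=cloud(d);c=get('scene');np.savez('s5.npz',**c);Q=cloud(c)
for n,X in(('wrist',P),('scene',Q)):
    m=(abs(X[...,0]-.526)<.008)&(abs(X[...,1]-.21)<.008)&(X[...,2]>.085)&(X[...,2]<.13);q=X[m]
    print(n,len(q),np.percentile(q[:,2],[50,90,98]) if len(q) else '')
    m=(np.hypot(X[...,0]-.3865,X[...,1]-.206)<.015)&(X[...,2]>.07);print('pin',X[m].mean(0) if m.any() else None)
u,v=map(int,proj(c,np.array([.526,.21,.08])))
A=cv2.resize(np.array(c['frame'])[v-50:v+50,u-50:u+50,::-1],(400,400),interpolation=cv2.INTER_CUBIC)
u,v=map(int,proj(d,np.array([.526,.21,.08])));print(u,v)
B=cv2.resize(np.array(d['frame'])[v-50:v+50,u-50:u+50,::-1],(400,400),interpolation=cv2.INTER_CUBIC)
cv2.imwrite('pics/c5.png',np.hstack([A,B]))
E
```

```text
[0.5246 0.2095 0.1445] 10.2 0.08537338576890104
wrist 612 [0.0961 0.097  0.0975]
pin [0.3909 0.2068 0.0815]
scene 63 [0.0942 0.0954 0.0962]
pin [0.3873 0.2111 0.0791]
322 243
```

View pics/c5.png

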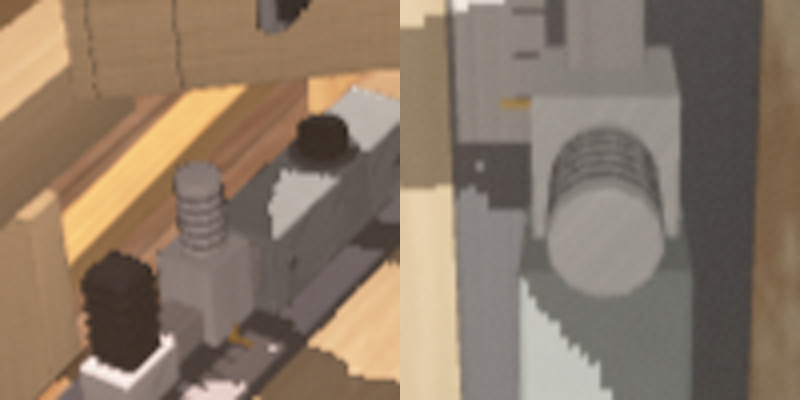

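The crops show the scriber's head sitting flat on the tube (its top measured at 96 mm, so it is home) and released. Next is the button.

>>> arm_command([
  {"tx": -50, "ty": 0.5, "tz": 0, "yaw": 0},
  {"tx": -95, "ty": 0.5, "tz": 0, "yaw": 0},
  {"tx": -95, "ty": 0.5, "tz": 0, "yaw": 0},
  {"tx": -95, "ty": 0.5, "tz": 0, "yaw": 0},
  {"tx": -95, "ty": 0.5, "tz": 0, "yaw": 0},
  {"tx": -95, "ty": 0.5, "tz": 0, "yaw": 0},
  {"tx": -95, "ty": 0.5, "tz": 40, "yaw": 0},
  {"tx": -95, "ty": 0.5, "tz": 70, "yaw": 0},
  {"tx": -95, "ty": 0.5, "tz": 76, "yaw": 0},
  {"tx": -95, "ty": 0.5, "tz": 76, "yaw": 0},
], grip=1)

```text
t: 11.5
tool_pos: [0.521, 0.1153, 0.0697]
eef_rot: [-2.281, -2.16, 0.0]
contact_force: [1.1, -0.4, -1.1]
gripper_width: -0.0003
grasp_force: 0.0
```

>>> arm_command([
  {"tx": 0, "ty": 0, "tz": 4, "yaw": 0},
  {"tx": 0, "ty": 0, "tz": 8, "yaw": 0},
  {"tx": 0, "ty": 0, "tz": 11, "yaw": 0},
  {"tx": 0, "ty": 0, "tz": 13, "yaw": 0},
  {"tx": 0, "ty": 0, "tz": 14, "yaw": 0},
  {"tx": 0, "ty": 0, "tz": 14, "yaw": 0},
])

```text
t: 12.25
tool_pos: [0.5207, 0.1149, 0.0555]
eef_rot: [-2.282, -2.159, 0.0]
contact_force: [-1.8, -0.2, -0.4]
gripper_width: -0.0002
grasp_force: 0.0
```

>>> arm_command([
  {"tx": 0, "ty": 0, "tz": 1, "yaw": 0},
  {"tx": 0, "ty": 0, "tz": 2, "yaw": 0},
  {"tx": 0, "ty": 0, "tz": 2, "yaw": 0},
])

```text
t: 12.62
tool_pos: [0.5207, 0.1149, 0.0534]
eef_rot: [-2.282, -2.159, 0.0]
contact_force: [-1.0, 0.3, -0.1]
gripper_width: 0.0002
grasp_force: 0.0
```

>>> arm_command([
  {"tx": 0, "ty": 0, "tz": 0.7, "yaw": 0},
  {"tx": 0, "ty": 0, "tz": 1.4, "yaw": 0},
  {"tx": 0, "ty": 0, "tz": 1.4, "yaw": 0},
])

```text
t: 13.0
tool_pos: [0.5207, 0.1149, 0.0521]
eef_rot: [-2.282, -2.159, 0.0]
contact_force: [0.7, 0.0, 1.0]
gripper_width: -0.0002
grasp_force: 0.0
```

```bash
python3 - <<'E'
from h import *
np.set_printoptions(precision=4,suppress=True)
d=get('wrist');np.savez('w6.npz',**d);s=ctrl.read_state();print(s['tool_pos'],s['contact_force'])
t=get('top')
for n,X in(('w',cloud(d)),('t',cloud(t))):
  m=(np.hypot(X[...,0]-.5205,X[...,1]-.115)<.011)&(X[...,2]<.075)&(X[...,2]>.045);print(n,m.sum(),X[m].mean(0),np.percentile(X[m][:,2],[10,50,90]) if m.any() else '')
E
```

```text
[0.5208 0.1149 0.0521] [-0.5285 -0.0654 -0.1019]
w 906 [0.52   0.1203 0.0625] [0.0561 0.0639 0.0648]
t 0 [nan nan nan] <stdin>:6: RuntimeWarning: Mean of empty slice.
  ret = um.true_divide(
```

>>> arm_command([
  {"tx": 0, "ty": 0, "tz": -40, "yaw": 0},
  {"tx": 0, "ty": 0, "tz": -90, "yaw": 0},
  {"tx": 0, "ty": 0, "tz": -90, "yaw": 0},
  {"tx": 0, "ty": 0, "tz": -90, "yaw": 0},
])

```text
t: 13.6
tool_pos: [0.5205, 0.1149, 0.1419]
eef_rot: [-2.282, -2.159, 0.0]
contact_force: [-0.2, -0.2, 0.1]
gripper_width: 0.0003
grasp_force: 0.0
```

```bash
python3 - <<'E'
from h import *
np.set_printoptions(precision=4,suppress=True)
d=get('wrist');np.savez('w7.npz',**d);s=ctrl.read_state();print(s['tool_pos'],s['contact_force'])
X=cloud(d)
u,v=map(int,proj(d,np.array([.5205,.115,.06])));print(u,v);
b=np.array(d['frame']);print(b[v-20:v+20:4,u-30:u+30:4].mean(-1).astype(int));print((X[v-20:v+20:4,u-30:u+30:4,2]*1000).astype(int))
c=get('scene')
Q=cloud(c);m=(np.hypot(Q[...,0]-.5205,Q[...,1]-.115)<.010)&(Q[...,2]<.075)&(Q[...,2]>.045);print(m.sum(),np.percentile(Q[m][:,2],[10,50,90]))
u,v=map(int,proj(c,np.array([.5205,.115,.06])))
A=cv2.resize(np.array(c['frame'])[v-40:v+60,u-90:u+40,::-1],(520,400),interpolation=cv2.INTER_CUBIC);cv2.imwrite('pics/c7.png',A)
E
```

```text
[0.5198 0.1148 0.1412] [-0.1176  0.1003 -0.1611]
320 235
[[ 82  81  82 110 113 108  75  73  74  73  75 103 110 113  77]
 [ 78  75  82 190 101  71  73  68  57  68  71  70  90 111  74]
 [ 74  79  78 170  74  70  48  46  47  44  41  70  69 111  71]
 [ 76  76  77  88  71  46  47  48  47  45  46  35  70  76  70]
 [ 73  76  74  77  72  46  49  47  44  46  45  43  67  73  70]
 [ 77  75  74  76  65  51  49  50  48  44  47  44  55  72  72]
 [ 77  74  73  99  68  46  47  47  44  43  44  45  55  84  72]
 [125 128 124 113  72  43  46  50  43  47  44  45  69 110  70]
 [125 130 126 111 109  64  45  45  44  44  45  54 106 113  71]
 [126 129 128 110 110 108  84  52  46  51  79 111 111 111  68]]
[[ 8  8  9 51 50 51 52 52 53 51 51 49 50 50  9]
 [ 8  7  9 50 50 52 51 52 52 52 52 51 49 48  9]
 [ 7  8  7 50 51 52 55 60 62 61 58 51 51 49  6]
 [ 9  7  7 50 53 57 64 64 64 65 64 60 52 52  8]
 [ 8  8  7 52 53 64 64 64 63 64 63 65 51 53  8]
 [ 8  8  7 51 52 64 63 64 64 64 64 64 59 54  8]
 [ 9  7  7 49 51 64 64 64 64 64 64 64 63 51  8]
 [ 7  8  7 49 52 64 64 64 63 64 63 64 52 50  7]
 [ 9  9  7 50 49 51 64 63 63 64 64 62 50 51  9]
 [ 8  6  8 49 50 51 52 64 64 64 64 50 51 49  8]]
63 [0.0548 0.062  0.0629]
```

View pics/c7.png

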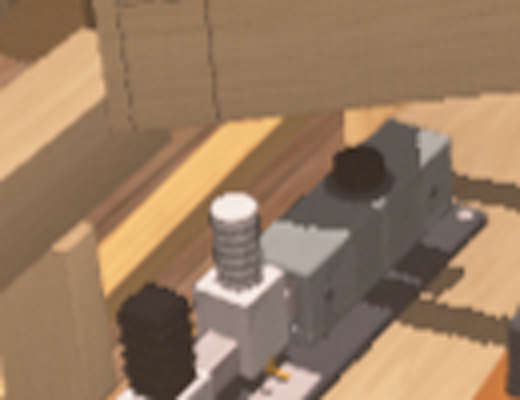

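The crop shows the button still standing proud, and its depth confirms the top at 64 mm. The scriber is still home. I'll check from the depth data where the fingertips actually were during the press.

```bash
python3 - <<'E'
from h import *
for f in('w6','w7'):
  d=dict(np.load(f+'.npz'));X=cloud(d)
  tcp=np.array([.5208,.1149,.0521 if f=='w6' else .1415]);u,v=map(int,proj(d,tcp));print(f,u,v)
  for vv in range(v-50,v+60,5): print(vv,[tuple((X[vv,uu]*1000).round().astype(int)) for uu in(u-12,u,u+12)])
E
```

```text
w6 321 285
235 [(np.int64(516), np.int64(143), np.int64(50)), (np.int64(522), np.int64(142), np.int64(50)), (np.int64(528), np.int64(142), np.int64(50))]
240 [(np.int64(516), np.int64(140), np.int64(51)), (np.int64(522), np.int64(140), np.int64(50)), (np.int64(528), np.int64(139), np.int64(51))]
245 [(np.int64(516), np.int64(137), np.int64(50)), (np.int64(522), np.int64(137), np.int64(51)), (np.int64(528), np.int64(137), np.int64(50))]
250 [(np.int64(516), np.int64(134), np.int64(50)), (np.int64(522), np.int64(135), np.int64(51)), (np.int64(528), np.int64(134), np.int64(50))]
255 [(np.int64(515), np.int64(132), np.int64(50)), (np.int64(522), np.int64(132), np.int64(51)), (np.int64(528), np.int64(132), np.int64(52))]
260 [(np.int64(515), np.int64(130), np.int64(52)), (np.int64(522), np.int64(129), np.int64(52)), (np.int64(528), np.int64(129), np.int64(52))]
265 [(np.int64(515), np.int64(127), np.int64(52)), (np.int64(521), np.int64(127), np.int64(52)), (np.int64(528), np.int64(126), np.int64(52))]
270 [(np.int64(515), np.int64(124), np.int64(52)), (np.int64(521), np.int64(126), np.int
[... 4534 characters left out ...]
(126), np.int64(192)), (np.int64(525), np.int64(198), np.int64(309)), (np.int64(526), np.int64(125), np.int64(192))]
325 [(np.int64(516), np.int64(125), np.int64(195)), (np.int64(521), np.int64(125), np.int64(195)), (np.int64(525), np.int64(125), np.int64(196))]
330 [(np.int64(517), np.int64(126), np.int64(199)), (np.int64(521), np.int64(126), np.int64(200)), (np.int64(525), np.int64(125), np.int64(198))]
335 [(np.int64(517), np.int64(125), np.int64(202)), (np.int64(521), np.int64(126), np.int64(203)), (np.int64(525), np.int64(125), np.int64(202))]
340 [(np.int64(517), np.int64(125), np.int64(205)), (np.int64(521), np.int64(126), np.int64(206)), (np.int64(525), np.int64(125), np.int64(204))]
```

The depth data shows the shut fingertips really end about 28 mm above the reported TCP: 82 mm when the TCP read 52. So the press stopped about 17 mm short. I'll correct for that and press again, watching the force.

>>> arm_command([
  {"tx": 0, "ty": 0, "tz": 50, "yaw": 0},
  {"tx": 0, "ty": 0, "tz": 90, "yaw": 0},
  {"tx": 0, "ty": 0, "tz": 100, "yaw": 0},
  {"tx": 0, "ty": 0, "tz": 104, "yaw": 0},
  {"tx": 0, "ty": 0, "tz": 108, "yaw": 0},
  {"tx": 0, "ty": 0, "tz": 110, "yaw": 0},
  {"tx": 0, "ty": 0, "tz": 110, "yaw": 0},
])

```text
t: 14.58
tool_pos: [0.5217, 0.115, 0.0328]
eef_rot: [2.281, 2.159, 0.003]
contact_force: [0.4, -0.4, 0.1]
gripper_width: 0.0001
grasp_force: 0.2
```

>>> arm_command([
  {"tx": 0, "ty": 0, "tz": 2, "yaw": 0},
  {"tx": 0, "ty": 0, "tz": 4, "yaw": 0},
  {"tx": 0, "ty": 0, "tz": 6, "yaw": 0},
  {"tx": 0, "ty": 0, "tz": 6, "yaw": 0},
])

```text
t: 15.08
tool_pos: [0.5219, 0.115, 0.0299]
eef_rot: [2.28, 2.159, 0.004]
contact_force: [-9.0, -1.3, 40.4]
gripper_width: 0.0
grasp_force: 20.2
```

```bash
cat > b.py <<'E'
from h import *
d=get('wrist');X=cloud(d);s=ctrl.read_state();print(s['tool_pos'],s['contact_force'],s['t'])
u,v=map(int,proj(d,np.array([.5207,.115,.06])))
q=X[max(v-60,0):v+60,u-30:u+30]
b=(np.hypot(q[...,0]-.5207,q[...,1]-.115)<.010)&(q[...,2]<.07)&(q[...,2]>.052);print('button z',b.sum(),np.median(q[b][:,2]) if b.any() else None)
u,v=map(int,proj(d,s['tool_pos']))
print([tuple((X[w,u]*1000).round().astype(int).tolist()) for w in range(v-20,v+22,3)])
E
python3 b.py
```

```text
[0.52194998 0.11504704 0.02986911] [-9.30319795 -1.23017551 40.87252991] 15.125
button z 146 0.05494117894749555
[(523, 135, 50), (523, 134, 49), (523, 133, 51), (523, 131, 50), (523, 131, 53), (523, 129, 51), (522, 126, 50), (522, 127, 54), (522, 126, 55), (522, 125, 56), (522, 126, 61), (522, 126, 63), (522, 125, 65), (522, 125, 67)]
```

The button is fully down: its top reads 55 mm, 9 mm of travel. Now lift, open, and go over the grip post.

>>> arm_command([
  {"tx": 0, "ty": 0, "tz": -30, "yaw": 0},
  {"tx": 0, "ty": 0, "tz": -80, "yaw": 0},
  {"tx": 0, "ty": 0, "tz": -110, "yaw": 0},
  {"tx": 50, "ty": 0, "tz": -110, "yaw": 0},
  {"tx": 100, "ty": 0, "tz": -110, "yaw": 0},
  {"tx": 150, "ty": 0, "tz": -110, "yaw": 0},
  {"tx": 150, "ty": 0, "tz": -110, "yaw": 0},
  {"tx": 150, "ty": 0, "tz": -110, "yaw": 0},
  {"tx": 150, "ty": 0, "tz": -110, "yaw": 0},
], grip=0)

```text
t: 16.25
tool_pos: [0.5289, 0.2635, 0.136]
eef_rot: [-2.283, -2.158, 0.001]
contact_force: [0.3, 0.3, -0.4]
gripper_width: 0.0856
grasp_force: 0.0
```

```bash
cat > p.py <<'E'
from h import *
np.set_printoptions(precision=4,suppress=True)
d=get('wrist');np.savez('w8.npz',**d);X=cloud(d);s=ctrl.read_state();print(s['tool_pos'],s['t'],s['gripper_width'],s['contact_force'])
m=(X[...,2]>.079)&(X[...,2]<.091)&(abs(X[...,0]-.53)<.03)&(X[...,1]>.235)&(X[...,1]<.40)
k,l,st,c=cv2.connectedComponentsWithStats(m.astype(np.uint8));i=1+np.argmax(st[1:,4]);q=X[l==i]
print('post',q.mean(0),cv2.minAreaRect(q[:,:2].astype(np.float32)))
t=get('top');X=cloud(t)
for n,y,lo,hi in(('button',.115,.052,.07),('scr',.21,.085,.11)):
    m=(abs(X[...,0]-.523)<.012)&(abs(X[...,1]-y)<.012)&(X[...,2]>lo)&(X[...,2]<hi);print(n,m.sum(),np.median(X[m],0) if m.any() else '')
E
python3 p.py
```

```text
[0.529  0.2635 0.136 ] 16.3 0.08519156753906251 [0.28   0.5967 0.267 ]
post [0.5296 0.2656 0.0844] ((0.5296890735626221, 0.2644445598125458), (0.02141110599040985, 0.021696144714951515), 86.12783813476562)
button 166 [0.5221 0.1154 0.055 ]
scr 120 [0.5246 0.2087 0.0959]
```

>>> arm_command([
  {"tx": 1, "ty": 0.6, "tz": 40, "yaw": 0},
  {"tx": 1, "ty": 0.6, "tz": 75, "yaw": 0},
  {"tx": 1, "ty": 0.6, "tz": 101, "yaw": 0},
  {"tx": 1, "ty": 0.6, "tz": 101, "yaw": 0},
  {"tx": 1, "ty": 0.6, "tz": 101, "yaw": 0},
])

```text
t: 16.98
tool_pos: [0.5305, 0.2655, 0.0361]
eef_rot: [2.282, 2.158, 0.002]
contact_force: [0.0, 0.7, -0.3]
gripper_width: 0.0852
grasp_force: 0.0
```

>>> arm_command([
  {"tx": 0, "ty": 0, "tz": 0, "yaw": 0},
  {"tx": 0, "ty": 0, "tz": 0, "yaw": 0},
  {"tx": 0, "ty": 0, "tz": 0, "yaw": 0},
  {"tx": 0, "ty": 0, "tz": 0, "yaw": 0},
  {"tx": 0, "ty": 0, "tz": 0, "yaw": 0},
  {"tx": 0, "ty": 0, "tz": 0, "yaw": 0},
  {"tx": 0, "ty": 0, "tz": 0, "yaw": 0},
], grip=1)

```text
t: 17.85
tool_pos: [0.5299, 0.2658, 0.0357]
eef_rot: [2.281, 2.16, 0.001]
contact_force: [-0.9, -1.3, 6.1]
gripper_width: 0.0209
grasp_force: 59.5
```

>>> arm_command([
  {"tx": 5, "ty": 0, "tz": 0, "yaw": 0},
  {"tx": 13, "ty": 0, "tz": 0, "yaw": 0},
  {"tx": 22, "ty": 0, "tz": 0, "yaw": 0},
  {"tx": 31, "ty": 0, "tz": 0, "yaw": 0},
  {"tx": 40, "ty": 0, "tz": 0, "yaw": 0},
  {"tx": 49, "ty": 0, "tz": 0, "yaw": 0},
  {"tx": 58, "ty": 0, "tz": 0, "yaw": 0},
  {"tx": 66, "ty": 0, "tz": 0, "yaw": 0},
  {"tx": 73, "ty": 0, "tz": 0, "yaw": 0},
  {"tx": 78, "ty": 0, "tz": 0, "yaw": 0},
  {"tx": 80, "ty": 0, "tz": 0, "yaw": 0},
  {"tx": 80, "ty": 0, "tz": 0, "yaw": 0},
  {"tx": 80, "ty": 0, "tz": 0, "yaw": 0},
  {"tx": 80, "ty": 0, "tz": 0, "yaw": 0},
])

```text
t: 19.6
tool_pos: [0.5341, 0.345, 0.0357]
eef_rot: [2.281, 2.16, -0.001]
contact_force: [-0.6, -3.2, 6.2]
gripper_width: 0.021
grasp_force: 59.7
```

```bash
cat > e.py <<'E'
from h import *
np.set_printoptions(precision=4,suppress=True)
s=ctrl.read_state();print(s['tool_pos'],s['t'],s['contact_force'],s['grasp_force'])
U=np.array([.056,.998]);V=np.array([-.998,.056]);O=np.array([.526,.2099])-.075*U
for n in('wrist','top','scene'):
    d=get(n);X=cloud(d);f=np.array(d['frame']).astype(int)
    q=X[...,:2]-O;a=q@U;b=q@V;z=X[...,2]
    m=(abs(b)<.010)&(a>.06)&(a<.18)&(z>.09)&(z<.101)
    if n!='scene' or 1: print(n,'scr top',m.sum(),np.percentile(a[m],[2,50,98]) if m.any() else '',np.median(z[m]) if m.any() else '')
    r,g,bl=f[...,0],f[...,1],f[...,2]
    m=(r-bl>60)&(b>.012)&(b<.034)&(a>.06)&(a<.19)&(z>0)&(z<.03)
    k,l,st,c=cv2.connectedComponentsWithStats(m.astype(np.uint8))
    for i in range(1,k):
        if st[i,4]>=4: print(n,'needle',st[i,4],a[l==i].mean(),b[l==i].mean(),z[l==i].mean())
    if n!='scene':
      m=(z>.003)&(z<.016)&(b>.028)&(b<.032)&(a>.1)&(a<.185)&(f.mean(-1)<90);print(n,'mark',m.sum(),np.percentile(a[m],[5,50,95]) if m.any() else '')
E
python3 e.py
```

```text
[0.5341 0.345  0.0357] 19.6 [-0.5801 -3.2335  6.2478] 59.70163285732269
wrist scr top 0  
wrist mark 0 
top scr top 108 [0.1447 0.1526 0.1617] 0.09579315247140506
top needle 9 0.15423179523915448 0.018731721459496024 0.010436004750901767
top mark 0 
scene scr top 0  
scene needle 14 0.15502337823891038 0.015772176843408328 0.012223491303856124
```

```bash
python3 - <<'E'
from h import *
U=np.array([.056,.998]);V=np.array([-.998,.056]);O=np.array([.526,.2099])-.075*U
for n in('top','scene'):
  d=dict(np.load(n+'.npz'))
  g=d['frame'].astype(np.float32)
  for b in(.016,.030):
    aa=np.arange(.135,.175,.001);pr=[]
    for a in aa:
        p=O+a*U+b*V;u,v=proj(d,np.array([p[0],p[1],.009]));pr.append(cv2.getRectSubPix(g,(1,1),(float(u),float(v)))[0,0])
    pr=np.array(pr);print(n,b,'gray',pr.mean(-1).astype(int).tolist(),'\n r-b',(pr[:,0]-pr[:,2]).astype(int).tolist())
E
```

```text
top 0.016 gray [219, 225, 240, 244, 244, 244, 244, 240, 236, 228, 223, 230, 236, 241, 243, 243, 233, 217, 199, 179, 199, 227, 235, 242, 242, 242, 242, 236, 220, 208, 201, 212, 235, 242, 242, 242, 241, 237, 229, 200] 
 r-b [22, 20, 13, 11, 11, 11, 11, 13, 15, 19, 21, 17, 14, 13, 12, 12, 17, 25, 70, 127, 99, 60, 34, 12, 12, 12, 12, 14, 22, 26, 27, 23, 15, 12, 12, 12, 12, 14, 16, 20]
top 0.03 gray [245, 245, 245, 244, 244, 245, 245, 245, 245, 244, 244, 244, 244, 245, 244, 244, 241, 225, 198, 143, 134, 185, 218, 237, 243, 243, 243, 243, 243, 243, 243, 243, 243, 242, 242, 242, 242, 242, 242, 242] 
 r-b [10, 10, 10, 11, 11, 10, 10, 10, 10, 11, 11, 11, 11, 11, 11, 11, 13, 20, 24, 18, 17, 24, 22, 14, 12, 12, 12, 12, 12, 12, 12, 12, 12, 13, 13, 12, 12, 12, 12, 12]
scene 0.016 gray [193, 180, 180, 198, 218, 224, 223, 223, 216, 202, 185, 174, 172, 186, 205, 218, 210, 194, 172, 139, 107, 108, 139, 176, 198, 214, 221, 221, 219, 207, 183, 164, 169, 193, 215, 220, 221, 220, 217, 207] 
 r-b [33, 32, 31, 28, 26, 25, 26, 26, 29, 31, 32, 30, 29, 29, 32, 40, 66, 100, 126, 108, 68, 37, 30, 32, 30, 27, 26, 26, 27, 28, 30, 29, 29, 29, 26, 26, 26, 26, 27, 30]
scene 0.03 gray [220, 219, 221, 219, 219, 220, 218, 219, 220, 219, 219, 218, 218, 219, 218, 218, 219, 216, 213, 197, 169, 152, 163, 191, 211, 218, 219, 219, 220, 219, 219, 218, 219, 219, 217, 218, 218, 218, 218, 218] 
 r-b [27, 27, 26, 27, 27, 26, 27, 28, 27, 27, 27, 27, 27, 27, 27, 26, 26, 27, 28, 29, 30, 29, 28, 29, 28, 26, 26, 27, 27, 28, 28, 28, 27, 28, 28, 27, 27, 28, 28, 27]
```

The needle and the 80 mm mark coincide within about 0.5 mm in the top view. The boom is still and the scriber is home, so I'm handing in.

```bash
python3 -c "
from rig import ctrl
print(ctrl.close_job())"
```

```text
the job is handed in; nothing more can be done
None
```

The job is handed in, though it returned no verdict: at my last check the scriber sat home in the tube, the lock button was fully down, and the boom was held by its post with the needle within about 0.5 mm of the 80 mm mark; my first button press fell short, and the second peaked at about 40 N on the shut fingertips, right at the 40 N limit set for the arm and gripper body.

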